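# Put the whisk battery on charge

### The job

Put the battery pack of the cordless whisk on charge: plug it into the socket of the charging dock, fully home so that its case sits flat on the socket block, and let go of it. The socket block may stand anywhere along its slide, so feel for the hole and do not force it; leave the nozzle, sugar shaker and vanilla jar where they stand.

Things in the scene. Friction and masses are not known exactly. Their poses are not given: they have to be found in the camera images.
- battery: Loose battery pack, 0.2 kg, standing on its plug. White case 60 (x) x 44 (y) x 66 mm; under it a centred grey plug 34 (x) x 20 (y) mm, 22 mm long, its last 3 mm 31 x 17. Origin: centre of the plug's lower end, z up (case z = 22 to 88 mm, gauge panel to 89). Fits the socket either way round (half turn). Grasp the case across its 44 mm (along y) at z = 55 to 75 mm.
- dock: Fixed white charging dock, 104 (x) x 170 (y) mm, rails and end caps 30 mm high. Origin: centre of its underside, z up. Between its rails slides a grey socket block 68 (x) x 120 (y) mm along the dock's y, stiffly (12 N), 13 mm to either side of the middle; its position is not reported. Battery fully home: its origin 14 mm above the dock's origin.
- nozzle_0: Bystander: steel piping nozzle, a cone 27 mm wide and 46 mm high, standing on its wide end; origin at the centre of its underside.
- sugar_shaker: Bystander: sugar shaker 44 mm wide and 90 mm high, standing; origin at the centre of its underside.
- vanilla_jar: Bystander: spice jar 44 mm wide and 105 mm high, standing; origin at the centre of its underside.
- slide_mid (a point): Middle of the slide, fixed to the dock (on its z axis, 36 mm up, same axes), level with the socket block's flat top. The upright socket hole in the middle of the block is at x = 0 and y between -13 and 13 mm from here: 36 (x) x 22 (y) mm, 24 mm deep, 1.5 mm chamfer at the mouth, 1 mm play each side of the plug. The rest of the block's top is closed.
Not all that is in view belongs to the job. What is shaped like the dock but blue or orange is not meant. Leave any turquoise look-alike of the battery alone.

How it is judged:
By the outcome, as a careful person would: the job done as asked, in the order asked, and still so for the second after the job is handed in, with the robot touching nothing.
It also fails if it takes over 72 s, if anything falls off the work surface, if the arm or the gripper's body presses on something with over 40 N, if the wrist force passes 120 N, or if a joint passes its speed limit or range.

### The arm

A 7-joint arm with a two-finger parallel gripper is mounted at the origin on the work surface; the furniture and walls round the work are solid. World frame = base frame: x ahead of the robot, y to its left, z up, the work surface at z = 0. Lengths are in m, angles in rad, forces in N, time in s.
With the tool pointing down it reaches from about 0.4 to 0.75 m from the base axis. Payload 19.5 kg.
Tool frame: the origin (TCP) lies at the very end of the fingers, on their centre line; the grasp point (between the pads) lies 19 mm behind it; y points along the fingers, z is the direction in which the jaws open and shut, and the axes are right-handed (so a half turn about y gives the same grasp; the last joint's range is limited). The gripper opens to 85 mm and grips with 20 to 120 N. Pads are 22 mm wide; open, the fingers measure 114 mm over their backs; the gripper's body (76 mm by 85 mm) begins 54 mm behind the grasp point. The pads swing forward as they close: fully open they stand 13 mm farther back than shut.
Start: joints at [1.205, 0.707, -0.028, 1.485, 0.022, 0.951, -0.075], TCP at [0.183, -0.545, 0.193] pointing down, gripper open.
Joint ranges: [-2.71, 2.71], [-0.32, 2.16], [-1.57, 1.52], [0, 2.45], [-1.46, 4.6], [0, 2.02], [-2.83, 2.83]. Speed limits (rad/s): [1.89, 1.89, 2.57, 2.57, 3.01, 3.01, 3.01].

### API

Orientations are given as a 3x3 rotation matrix whose columns are the frame's x, y, z axes.
In Python, from plant import * gives the robot as it stands.
- The arm moves only by the tool servo_tool, never from a script. Its argument "deltas" is a list that holds one entry, the list of rows, each a list of 7 numbers: the turn, a rotation vector about the tool's x, y, z in rad, then the shift along the tool's x, y, z in cm, then the opening, from 0 (shut) to 1 (fully open). In form: [[[wx, wy, wz, x, y, z, fingers], ...]]. A call has 1 to 12 rows; each row shifts and turns the commanded pose from where the row before left it, along the tool's axes as they then stand; what a row does not reach is not made up. A row lasts 1/8 s, in which the tool goes at most 62.5 mm and 10.7 degrees, less where a joint would pass 70% of its speed; a pose out of reach is approached as far as the arm can. A call is refused whole if a number of a shift passes 6.25 or a number of a turn 0.188, either way. A call with a gripper value outside its range is refused whole. The fingers move at their own pace and stop on an object; "newtons" is the grip in N (left out, the last holds). Time passes only in rows, so rows that do not move let the fingers close. It gives the time, the measured TCP pose, the force and the opening at its end, in the units of the state.
- state(): the state, without advancing time (a new reading comes with each control period).
- snapshot(name): name is "scene" or "top" or "wrist"; returns a dict with "pixels" (400x640x3 uint8, blue, green, red), "fov_y" (degrees; the focal length in pixels is half the picture's height over the tangent of half this angle, whatever the lens; pixels are square), "cx", "cy" (the principal point, pixels), "rvec" (rotation vector, rad) and "tvec" (3), from world to camera coordinates, as OpenCV has them; the wrist camera has in their place "T_tool_cam" (4x4, takes a point from camera to tool coordinates, whose origin is the TCP and whose axes are the tool frame's). Camera axes: x right, y down, z forward; pixel columns grow to the right and rows downward; lengths in m; the calibration is good to about 2 mm. A picture is of the moment at which its call begins: read the wrist's pose just before it. There is no depth.
- sign_off(): hands the job in, once; it reports no verdict.
The state is a dict: "time": time; "q": joint angles; "joint_velocities": joint speeds; "effort": joint torques, N m; "tcp_pos": TCP position; "tool_rot": TCP orientation; "force": force on the tool from outside, world axes, zero at the start; "moment": the same for the moment, N m; "opening": opening from 0.0 (shut) to 1.0 (fully open).
Only numpy, scipy, OpenCV 4.12 (cv2) and the standard library are available. Lean on these libraries where they do the work, as an engineer would, in place of code of your own. Each camera call takes 0.05 s, during which the arm holds its last target. There are 200 camera calls.

## Working session

There is one attempt and no reset: what is moved stays moved. The work goes in short steps, Python scripts to look and compute and a tool call to move; the robot and the scene stay as the last step left them, time stands still between calls to the robot, and variables do not carry over. Pictures are saved under pics/ and viewed, about 8 in all and at most 12, crops included, and the job is handed in when it is done.

Besides the shell and the picture viewer there is one more tool, called after "Call:" by a JSON object that holds its "op" and its "data". servo_tool: Moves the arm, as the interface text tells. Its arguments: {"type":"object","properties":{"deltas":{"type":"array","items":{"type":"array","items":{"type":"array","items":{"type":"number"}}}},"newtons":{"type":"number"}},"required":["deltas"]}

```bash
mkdir -p pics; ls
cat > h.py <<'E'
from plant import *
import numpy as np, cv2
def cam(s):
    f=200/np.tan(np.radians(s["fov_y"])/2)
    K=np.array([[f,0,s["cx"]],[0,f,s["cy"]],[0,0,1]])
    if "T_tool_cam" in s:
        st=state(); T=np.eye(4); T[:3,:3]=st["tool_rot"]; T[:3,3]=st["tcp_pos"]
        W=T@np.array(s["T_tool_cam"]); return K,W[:3,:3],W[:3,3]
    R=cv2.Rodrigues(np.array(s["rvec"],float))[0]; return K,R.T,-R.T@np.array(s["tvec"],float).ravel()
def ray(c,uv,z):
    K,R,o=c; d=R@np.linalg.solve(K,[uv[0],uv[1],1]); return o+d*(z-o[2])/d[2]
def proj(c,p):
    K,R,o=c; q=K@(R.T@(np.array(p)-o)); return q[:2]/q[2]
E
python3 - <<'E'
from h import *
import pickle
s=state(); print(s)
for n in("scene","top"):
    a=snapshot(n); cv2.imwrite(f"pics/{n}0.png",a["pixels"]); pickle.dump(cam(a),open(n+".pkl","wb")); print(n,cam(a)[2],a["fov_y"])
E
```

```text
pics
{'time': 0.0, 'q': array([ 1.20530606,  0.70707717, -0.02762951,  1.48499437,  0.02201072,
        0.95088578, -0.0755359 ]), 'joint_velocities': array([ 0.00137405, -0.0002115 ,  0.00033186,  0.00028984,  0.00078353,
        0.0025068 , -0.00155382]), 'effort': array([ 1.33594549e-04, -8.83208370e+01,  1.23479158e+00, -2.36164069e+01,
        1.68991112e-02,  6.50726433e-03, -6.44049396e-05]), 'tcp_pos': array([ 0.18285001, -0.54483842,  0.19294329]), 'tool_rot': array([[-9.48042710e-01, -3.70001433e-04,  3.18142867e-01],
       [-3.18143080e-01,  9.95358178e-04, -9.48042188e-01],
       [ 3.41108637e-05, -9.99999436e-01, -1.06135546e-03]]), 'force': array([ 0.24567893,  0.11983796, -0.27292142]), 'moment': array([-0.0404194 ,  0.05517727, -0.01612204]), 'opening': 1.0014900570684964}
scene [0.10053412 0.81205587 0.51431795] 57.66888599360839
top [0.44176604 0.02643901 1.1829453 ] 50.39820904629563
```

View pics/top0.png

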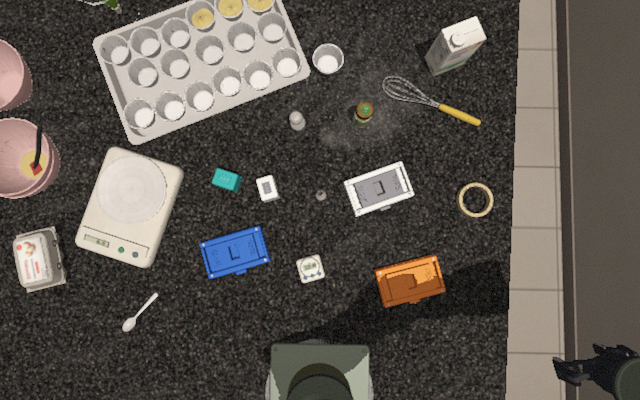

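View pics/scene0.png

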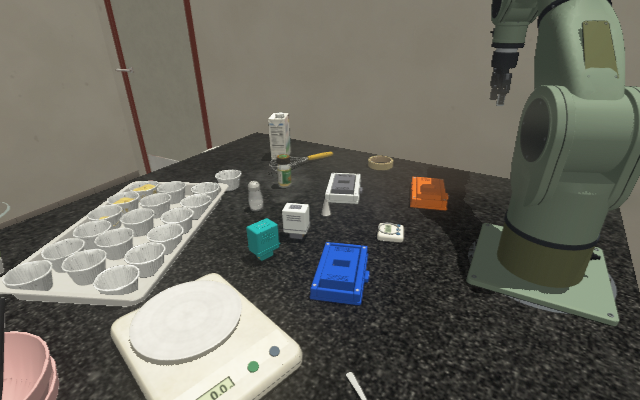

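The top view shows the white battery at (267,188), with its look-alike, the turquoise pack, at (226,180). The white timer at (311,268) could also be mistaken for it. The white dock is at (379,189); the blue one at (235,252) and the orange one at (410,281) are not meant. The nozzle is at (321,195), the shaker at (297,120) and the vanilla jar at (365,111). I choose the white ones and check them in one crop.

Run:
```python
from h import *
import pickle
im=cv2.imread("pics/top0.png")[150:230,240:420]
cv2.imwrite("pics/crop.png",cv2.resize(im,None,fx=4.4,fy=4.4,interpolation=cv2.INTER_CUBIC))
c=pickle.load(open("top.pkl","rb"))
for n,uv,z in(("bat",(267,188),.088),("dock",(379,189),.03),("noz",(321,195),.02)): print(n,ray(c,uv,z))
g=cv2.imread("pics/top0.png").min(2)
for n,(x0,y0,x1,y1) in(("bat",(250,170,285,210)),("dock",(335,155,420,222))):
    m=(g[y0:y1,x0:x1]>140).astype(np.uint8); 
    k,l,st,_=cv2.connectedComponentsWithStats(m); i=1+st[1:,4].argmax()
    p=cv2.findNonZero((l==i).astype(np.uint8)); r=cv2.minAreaRect(p); b=cv2.boxPoints(r)+[x0,y0]
    z=.088 if n=="bat" else .03
    w=np.array([ray(c,q,z)[:2] for q in b]); print(n,b.round(1).tolist(),w.mean(0),w.round(3).tolist(),[np.linalg.norm(w[i]-w[i-1]).round(3) for i in range(4)],[np.degrees(np.arctan2(*(w[i]-w[i-1])[::-1])).round(1) for i in range(4)])
```

```text
bat [0.54669953 0.14472676 0.088     ]
dock [ 0.55510876 -0.15421138  0.03      ]
noz [0.53663241 0.0034258  0.02      ]
bat [[254.9, 178.7], [271.7, 173.9], [278.1, 196.4], [261.3, 201.2]] [0.54786293 0.14600615] [[0.57, 0.177], [0.584, 0.134], [0.525, 0.115], [0.512, 0.158]] [np.float64(0.061), np.float64(0.045), np.float64(0.061), np.float64(0.045)] [np.float64(17.4), np.float64(-72.9), np.float64(-162.8), np.float64(107.1)]
dock [[342.4, 181.2], [401.8, 159.7], [414.6, 195.2], [355.3, 216.7]] [ 0.55743996 -0.15299735] [[0.575, -0.054], [0.637, -0.216], [0.54, -0.251], [0.478, -0.09]] [np.float64(0.103), np.float64(0.173), np.float64(0.103), np.float64(0.172)] [np.float64(20.6), np.float64(-69.0), np.float64(-160.0), np.float64(110.9)]
```

View pics/crop.png

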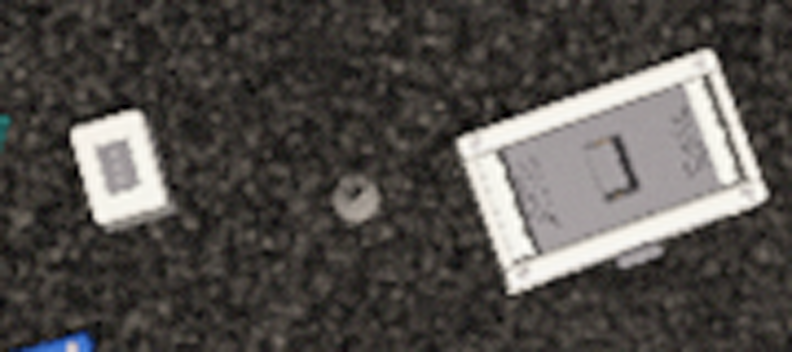

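Sizes match (battery 61x45, dock 103x172 mm). The battery is at about (0.548, 0.146) with yaw 17°, and the dock at (0.557, -0.153) with yaw about 20.5°. I'll go above the dock first, since it lies on the way.

Call:
{"op": "servo_tool", "data": {"deltas": [[[0, 0, 0, -2.4, 0, -1.3, 1], [0, 0, 0, -4.8, 0, -2.5, 1], [0, 0, 0, -4.8, 0, -2.5, 1], [0, 0, 0, -4.8, 0, -2.5, 1], [0, 0, 0, -4.8, 0, -2.5, 1], [0, 0, 0, -4.8, 0, -2.5, 1], [0, 0, 0, -4.8, 0, -2.5, 1], [0, 0, 0, -4.8, 0, -2.5, 1], [0, 0, 0, -4.8, 0, -2.5, 1], [0, 0, 0, -4.8, 0, -2.5, 1], [0, 0, 0, -2.3, 0, -1.3, 1], [0, 0, 0, 0, 0, 0, 1]]]}}

```text
time: 1.6
tcp_pos: [0.5579, -0.1528, 0.1928]
tool_rot: [[-0.947, -0.001, 0.321], [-0.321, 0.001, -0.947], [0.0, -1.0, -0.001]]
force: [-1.1, -0.9, -0.2]
opening: 0.998
```

Run:
```python
from h import *
import pickle
s=state();a=snapshot("wrist"); cv2.imwrite("pics/w1.png",a["pixels"]); c=cam(a); pickle.dump(c,open("w1.pkl","wb")); print(s["time"],s["tcp_pos"],s["tool_rot"].round(4),c[2],np.round(a["T_tool_cam"],4))
```

```text
1.6 [ 0.55790596 -0.15281314  0.19277348] [[-9.471e-01 -7.000e-04  3.209e-01]
 [-3.209e-01  9.000e-04 -9.471e-01]
 [ 3.000e-04 -1.000e+00 -1.100e-03]] [ 0.63511631 -0.12679333  0.37460621] [[-2.000e-04  9.471e-01  3.210e-01 -8.260e-02]
 [-3.000e-04 -3.210e-01  9.471e-01 -1.817e-01]
 [ 1.000e+00  1.000e-04  3.000e-04 -1.300e-03]
 [ 0.000e+00  0.000e+00  0.000e+00  1.000e+00]]
```

View pics/w1.png

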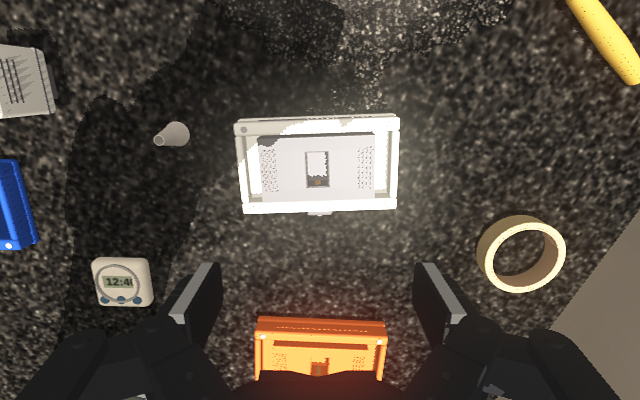

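The wrist view shows the white dock with outer corners near (236,120), (399,115), (397,210) and (242,213). The hole spans about columns 306–330 and rows 150–188, and the nozzle is at (173,135). I'll convert these points, and also refine with edges.

Run:
```python
from h import *
import pickle
c=pickle.load(open("w1.pkl","rb"))
P=np.array([ray(c,q,.03)[:2] for q in((236,121),(399,115),(397,209),(242,213))]);print(P.round(4),P.mean(0),[np.linalg.norm(P[i]-P[i-1]).round(4) for i in range(4)])
H=np.array([ray(c,q,.036)[:2] for q in((306,151),(329,151),(330,187),(306,188))]);print(H.round(4),H.mean(0),[np.linalg.norm(H[i]-H[i-1]).round(4) for i in range(4)])
for f in(lambda:(P[1]-P[0]),lambda:P[2]-P[3]): print(np.degrees(np.arctan2(*f()[::-1])))
im=cv2.imread("pics/w1.png")[105:225,225:410]; cv2.imwrite("pics/w1c.png",cv2.resize(im,None,fx=4.3,fy=4.3,interpolation=cv2.INTER_CUBIC))
```

```text
[[ 0.5753 -0.0602]
 [ 0.6335 -0.2143]
 [ 0.5395 -0.252 ]
 [ 0.4802 -0.091 ]] [ 0.55714447 -0.15435951] [np.float64(0.1), np.float64(0.1647), np.float64(0.1013), np.float64(0.1716)]
[[ 0.57   -0.1366]
 [ 0.5775 -0.159 ]
 [ 0.5415 -0.1727]
 [ 0.5323 -0.1489]] [ 0.55532624 -0.15429509] [np.float64(0.0396), np.float64(0.0236), np.float64(0.0386), np.float64(0.0255)]
-69.3173736949276
-69.79186923233394
```

View pics/w1c.png

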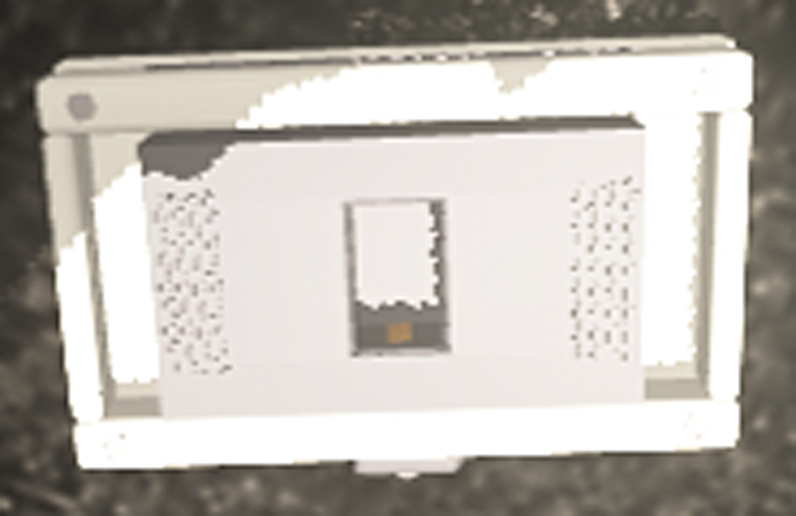

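Dock axis is at -69.5° for y and the hole mouth is about 39x25 mm (36x22 plus chamfer, so it fits), at about (0.5556, -0.154). Now over the battery.

Call:
{"op": "servo_tool", "data": {"deltas": [[[0, 0, 0, -0.8, 0, -2.6, 1], [0, 0, 0, -1.4, 0, -4.7, 1], [0, 0, 0, -1.5, 0, -4.7, 1], [0, 0, 0, -1.4, 0, -4.7, 1], [0, 0, 0, -1.5, 0, -4.7, 1], [0, 0, 0, -1.4, 0, -4.7, 1], [0, 0, 0, -0.6, 0, -2.5, 1], [0, 0.025, 0, 0, 0, 0, 1], [0, 0, 0, 0, 0, 0, 1]]]}}

```text
time: 2.78
tcp_pos: [0.5478, 0.1422, 0.1935]
tool_rot: [[-0.956, 0.0, 0.292], [-0.292, -0.001, -0.956], [0.0, -1.0, 0.001]]
force: [0.0, -0.1, 0.3]
opening: 0.999
```

Run:
```python
from h import *
import pickle
s=state();a=snapshot("wrist"); cv2.imwrite("pics/w2.png",a["pixels"]); c=cam(a); pickle.dump(c,open("w2.pkl","wb")); print(s["time"],s["tcp_pos"],s["tool_rot"].round(4))
u=proj(c,[.548,.146,.088]);print(u); x,y=(u-60).astype(int); x=max(x,0);y=max(y,0);print(x,y)
cv2.imwrite("pics/w2c.png",cv2.resize(a["pixels"][y:y+120,x:x+150],None,fx=5,fy=5,interpolation=cv2.INTER_CUBIC))
```

```text
2.775 [0.54784397 0.14215693 0.19348273] [[-9.563e-01  0.000e+00  2.924e-01]
 [-2.924e-01 -7.000e-04 -9.563e-01]
 [ 2.000e-04 -1.000e+00  7.000e-04]]
[314.32143862 180.41781001]
254 120
```

View pics/w2c.png

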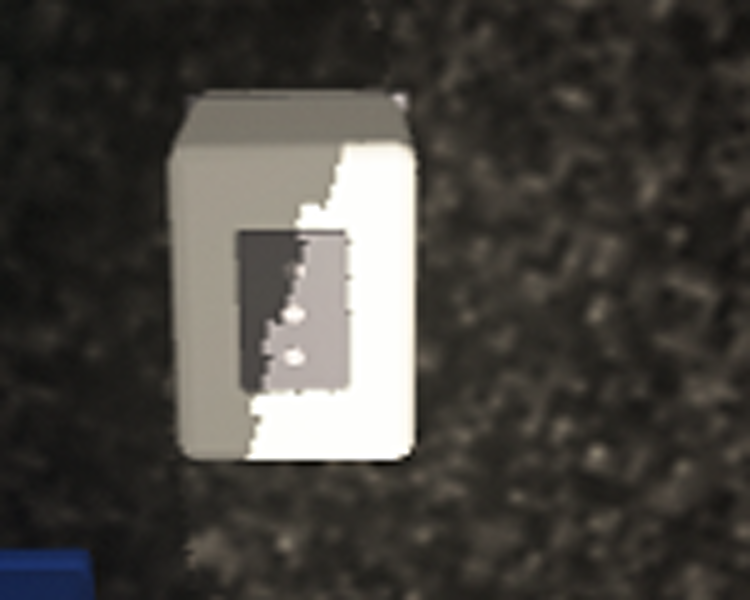

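The crop shows the white battery's top face, with corners near crop pixels (169,143), (416,143), (416,460) and (180,460). It has a grey gauge panel, the fingers are clear of it, and the blue dock is bottom left.

Run:
```python
from h import *
import pickle
c=pickle.load(open("w2.pkl","rb"));s=state()
P=np.array([ray(c,(x/5+254-.4,y/5+120-.4),.088)[:2] for x,y in((169,143),(416,143),(416,460),(180,460))])
m=P.mean(0);print(P.round(4),m,[np.linalg.norm(P[i]-P[i-1]).round(4) for i in range(4)])
for d in(P[1]-P[0],P[2]-P[3],P[0]-P[3],P[1]-P[2]): print(np.degrees(np.arctan2(d[1],d[0])))
R=s["tool_rot"];print("tool z deg",np.degrees(np.arctan2(R[1,2],R[0,2])),"shift cm",100*R.T@(np.r_[m,.055+.010-.019]-s["tcp_pos"]))
```

```text
[[0.5689 0.1767]
 [0.5814 0.1358]
 [0.5255 0.1175]
 [0.5127 0.1591]] [0.54713553 0.14728223] [np.float64(0.0588), np.float64(0.0428), np.float64(0.0588), np.float64(0.0436)]
-72.97664534191965
-72.9865296666508
17.367726880163985
18.11619320953043
tool z deg -72.98097316699382 shift cm [-0.0794783  14.75041956 -0.52326316]
```

Alignment is already good. Now descend and grip gently.

Call:
{"op": "servo_tool", "data": {"deltas": [[[0, 0, 0, -0.1, 2, -0.5, 0.8], [0, 0, 0, 0, 3, 0, 0.8], [0, 0, 0, 0, 3, 0, 0.8], [0, 0, 0, 0, 3, 0, 0.8], [0, 0, 0, 0, 2.2, 0, 0.8], [0, 0, 0, 0, 1.5, 0, 0.8], [0, 0, 0, 0, 0, 0, 0.8], [0, 0, 0, 0, 0, 0, 0], [0, 0, 0, 0, 0, 0, 0], [0, 0, 0, 0, 0, 0, 0], [0, 0, 0, 0, 0, 0, 0], [0, 0, 0, 0, 0, 0, 0]]], "newtons": 35}}

```text
time: 4.32
tcp_pos: [0.5492, 0.1501, 0.0493]
tool_rot: [[-0.956, 0.005, 0.295], [-0.295, 0.003, -0.956], [-0.006, -1.0, -0.001]]
force: [-2.4, 3.1, 36.1]
opening: 0.242
```

The opening of 0.24 and the 36 N upward force are unexpected, so I'll look.

Run:
```python
from h import *
s=state();print(s["force"],s["moment"],s["opening"],s["tcp_pos"]);a=snapshot("wrist");b=snapshot("scene")["pixels"]
cv2.imwrite("pics/w3.png",np.hstack([cv2.resize(a["pixels"],(480,300)),cv2.resize(b[150:290,200:340],(300,300))]))
print(state()["force"],state()["opening"])
```

```text
[-2.38047742  3.13632336 36.09641289] [1.07058512 0.62862744 0.03302519] 0.24152333129661274 [0.54924864 0.15013561 0.04930254]
[-1.74117413  2.50952305 36.88602426] 0.24218399477001543
```

View pics/w3.png

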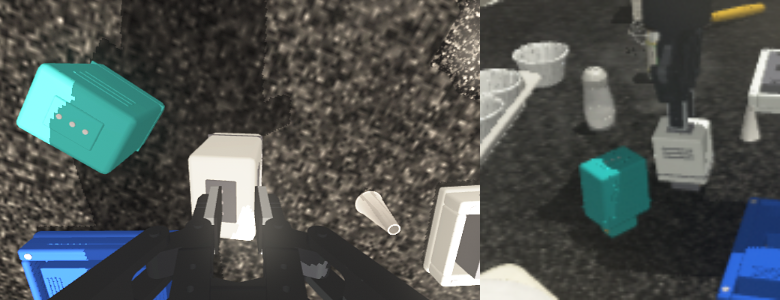

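Run:
```python
from h import *
import pickle
s=state();R=s["tool_rot"];t=s["tcp_pos"];w=cam(snapshot("wrist"));c=pickle.load(open("scene.pkl","rb"))
sc=lambda c_,p:((proj(c_,p)-[200,150])*300/140+[480,0]).round() 
for n,p in [("tcp",t),("tip+10",t+R[:,2]*.01),("tip-10",t-R[:,2]*.01),("tip+22",t+R[:,2]*.022),("tip-22",t-R[:,2]*.022)]: print(n,p.round(3),"wrist",(proj(w,p)*.75).round(),"scene",sc(c,p))
a=np.radians(17.3);x=np.array([np.cos(a),np.sin(a),0]);y=np.array([-x[1],x[0],0])
for z in(.022,.088):
  for i in(-1,1):
    for j in(-1,1):
      p=np.array([.547,.147,z])+i*.03*x+j*.022*y; print(i,j,z,"wrist",(proj(w,p)*.75).round(),"scene",sc(c,p))
```

```text
tcp [0.549 0.15  0.049] wrist [239. 173.] scene [681. 150.]
tip+10 [0.552 0.141 0.049] wrist [252. 173.] scene [683. 146.]
tip-10 [0.546 0.16  0.049] wrist [227. 173.] scene [679. 155.]
tip+22 [0.556 0.129 0.049] wrist [267. 173.] scene [686. 141.]
tip-22 [0.543 0.171 0.049] wrist [212. 173.] scene [676. 160.]
-1 -1 0.022 wrist [265. 193.] scene [714. 162.]
-1 1 0.022 wrist [218. 193.] scene [705. 182.]
1 -1 0.022 wrist [267. 131.] scene [666. 158.]
1 1 0.022 wrist [216. 132.] scene [656. 177.]
-1 -1 0.088 wrist [275. 240.] scene [712. 114.]
-1 1 0.088 wrist [211. 240.] scene [703. 132.]
1 -1 0.088 wrist [279. 159.] scene [663. 110.]
1 1 0.088 wrist [208. 159.] scene [652. 128.]
```

Run:
```python
from h import *
a=snapshot("wrist")["pixels"][150:390,210:390];b=snapshot("scene")["pixels"][160:260,255:330]
cv2.imwrite("pics/w4.png",np.hstack([cv2.resize(a,(450,600),interpolation=cv2.INTER_CUBIC),cv2.resize(b,(350,600)[:1]+(600,),interpolation=cv2.INTER_CUBIC)]))
print(state()["time"],state()["force"])
```

```text
4.575 [-2.70263915  3.08608455 37.75379914]
```

View pics/w4.png

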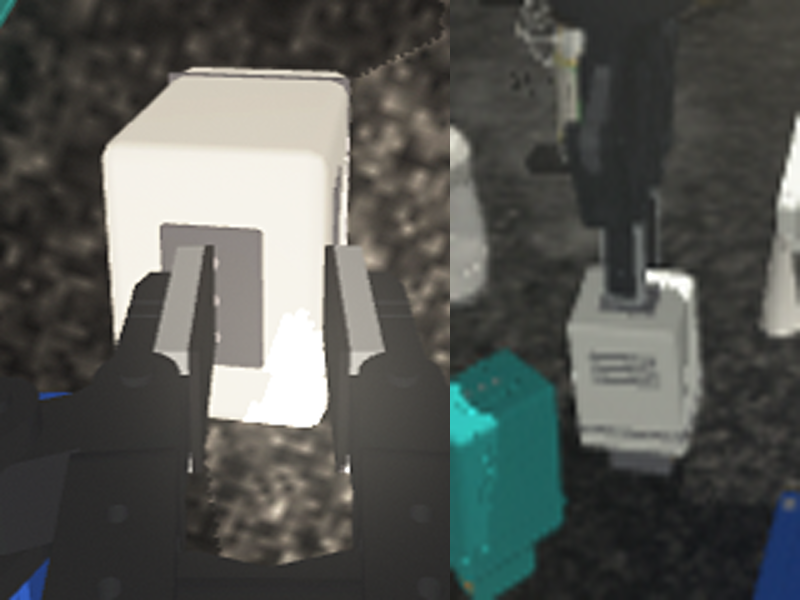

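The +y finger is standing over the battery's top while the -y finger is beside it, and the battery seems tilted. I'll estimate its pose by PnP.

Run:
```python
from h import *
K,R,o=cam(snapshot("wrist"))
O=np.array([[30,22,88],[30,-22,88],[-30,-22,88],[30,22,22],[30,-22,22]],float)/1000
U=np.array([[103,147],[330,152],[325,427],[170,75],[348,78]])/2.5+[210,150]
ok,rv,tv=cv2.solvePnP(O,U,K,None,flags=cv2.SOLVEPNP_SQPNP)
ok,rv,tv=cv2.solvePnP(O,U,K,None,rv,tv,True)
p=cv2.projectPoints(O,rv,tv,K,None)[0][:,0];print((p-U).round(1).tolist())
B=R@cv2.Rodrigues(rv)[0];t=R@tv.ravel()+o
print("origin",t,"\n",B.round(3))
print("top corners",[(B@np.array(q)+t).round(4).tolist() for q in([.03,.022,.088],[.03,-.022,.088],[-.03,-.022,.088],[-.03,.022,.088])])
s=state();print(s["tool_rot"].round(3),s["q"].round(3),s["opening"])
```

```text
[[-0.2, -0.4], [0.1, 0.2], [0.4, 0.9], [2.7, -0.4], [-3.0, -0.4]]
origin [ 0.54037162  0.14879367 -0.00325707] 
 [[ 0.952 -0.304  0.018]
 [ 0.3    0.946  0.123]
 [-0.054 -0.111  0.992]]
top corners [[0.5638, 0.1894, 0.08], [0.5772, 0.1478, 0.0849], [0.5201, 0.1298, 0.0881], [0.5067, 0.1714, 0.0832]]
[[-0.956  0.005  0.295]
 [-0.295  0.003 -0.956]
 [-0.006 -1.    -0.001]] [-0.364  0.899  0.082  1.664 -0.119  0.577 -1.485] 0.2449545170052922
```

Diagnosis: the reported TCP was at 0.049 while the visible finger ends sit at about 0.085. When closing, the +y finger rode over the top and the -y finger tipped the battery about 7° (it is still standing). I'll ease off slowly so it rocks back.

Call:
{"op": "servo_tool", "data": {"deltas": [[[0, 0, 0, 0, -0.15, 0, 0.26], [0, 0, 0, 0, -0.15, 0, 0.28], [0, 0, 0, 0, -0.15, 0, 0.31], [0, 0, 0, 0, -0.2, 0, 0.35], [0, 0, 0, 0, -0.3, 0, 0.4], [0, 0, 0, 0, -0.5, 0, 0.46], [0, 0, 0, 0, -1, 0, 0.53], [0, 0, 0, 0, -2, 0, 0.6], [0, 0, 0, 0, -3, 0, 0.8], [0, 0, 0, 0, -3, 0, 1], [0, 0, 0, 0, -3, 0, 1], [0, 0, 0, 0, 0, 0, 1]]], "newtons": 30}}

```text
time: 6.12
tcp_pos: [0.548, 0.149, 0.1833]
tool_rot: [[-0.956, 0.003, 0.294], [-0.294, 0.001, -0.956], [-0.004, -1.0, -0.0]]
force: [0.1, 0.1, -0.5]
opening: 1.003
```

Run:
```python
from h import *
import pickle
s=state();a=snapshot("wrist"); cv2.imwrite("pics/w5.png",a["pixels"]); c=cam(a); pickle.dump(c,open("w5.pkl","wb")); print(s["time"],s["tcp_pos"],s["force"],s["opening"],c[0][0,0])
f=c[0][0,0];print("depth open",f*.085/191,"TCP depth .1986")
```

```text
6.125 [0.54802813 0.14904551 0.18328141] [ 0.08076371  0.13924222 -0.45393244] 1.0027614172943098 333.4490441237609
depth open 0.14839355366764231 TCP depth .1986
```

View pics/w5.png

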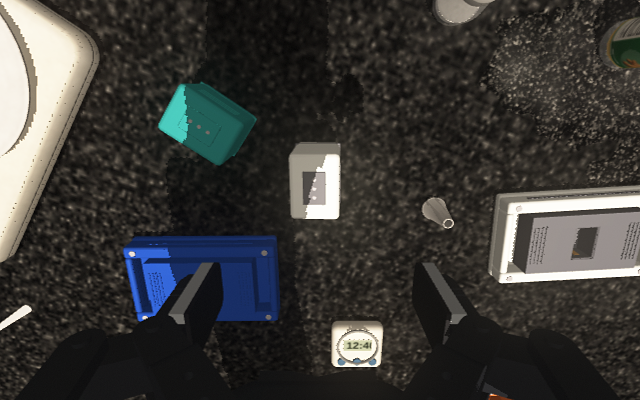

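The battery is upright again near (315,186), and nothing else has moved. The finger gap (191 px = 85 mm) also puts the open finger ends about 50 mm behind the reported TCP, so I will allow for that. Re-measuring the battery now.

Run:
```python
from h import *
import pickle
c=pickle.load(open("w5.pkl","rb"));s=state();im=cv2.imread("pics/w5.png")
hsv=cv2.cvtColor(im,cv2.COLOR_BGR2HSV)
m=((hsv[...,1]<45)&(hsv[...,2]>95)).astype(np.uint8)[135:230,270:360]
m=cv2.morphologyEx(m,cv2.MORPH_CLOSE,np.ones((15,15)))
k,l,st,_=cv2.connectedComponentsWithStats(m);i=1+st[1:,4].argmax();print(st[i]+[270,135,0,0,0])
for r in(20,30,45,60,80):
    xs=np.where(l[r]==i)[0]; print(r+135,xs.min()+270,xs.max()+270)
P=np.array([ray(c,q,.088)[:2] for q in((289.5,152),(340.5,154),(339.5,219),(291,218))])
q=P.mean(0);print(q,[np.linalg.norm(P[i]-P[i-1]).round(4) for i in range(4)])
for d in(P[1]-P[0],P[2]-P[3],P[0]-P[3],P[1]-P[2]): print(np.degrees(np.arctan2(d[1],d[0])))
R=s["tool_rot"];print("tool z",np.degrees(np.arctan2(R[1,2],R[0,2])),"shift cm",100*R.T@(np.r_[q,.009]-s["tcp_pos"]))
```

```text
[ 289  135   52   84 3901]
155 290 339
165 289 340
180 290 340
195 290 340
215 291 339
[0.54557048 0.15142679] [np.float64(0.0593), np.float64(0.0426), np.float64(0.0586), np.float64(0.0432)]
-75.13862255768073
-74.14521941752041
16.90327381914273
17.540637858688058
tool z -72.8824242723803 shift cm [ 0.13190824 17.28657974 -0.29193839]
```

Call:
{"op": "servo_tool", "data": {"deltas": [[[0, 0, 0, 0.1, 2, -0.3, 1], [0, 0, 0, 0, 3, 0, 1], [0, 0, 0, 0, 3, 0, 1], [0, 0, 0, 0, 3, 0, 1], [0, 0, 0, 0, 2, 0, 1], [0, 0, 0, 0, 1.2, 0, 1], [0, 0, 0, 0, 0.8, 0, 0.9], [0, 0, 0, 0, 0.5, 0, 0.85], [0, 0, 0, 0, 0, 0, 0.8]]]}}

```text
time: 7.3
tcp_pos: [0.5454, 0.1514, 0.026]
tool_rot: [[-0.956, 0.0, 0.294], [-0.294, 0.0, -0.956], [-0.0, -1.0, -0.0]]
force: [-0.1, -0.6, 0.1]
opening: 0.801
```

Call:
{"op": "servo_tool", "data": {"deltas": [[[0, 0, 0, 0, 0.5, 0, 0.8], [0, 0, 0, 0, 0.4, 0, 0.8], [0, 0, 0, 0, 0.4, 0, 0.8], [0, 0, 0, 0, 0.3, 0, 0.8], [0, 0, 0, 0, 0, 0, 0.8]]]}}

```text
time: 7.92
tcp_pos: [0.5453, 0.1514, 0.0097]
tool_rot: [[-0.956, -0.0, 0.294], [-0.294, -0.0, -0.956], [0.0, -1.0, -0.0]]
force: [-0.3, -0.7, 0.9]
opening: 0.798
```

Run:
```python
from h import *
a=snapshot("wrist")["pixels"][120:390,180:460];b=snapshot("scene")["pixels"][150:270,240:345]
cv2.imwrite("pics/w6.png",np.hstack([cv2.resize(a,(415,400)),cv2.resize(b,(350,400))]))
s=state();print(s["force"],s["tcp_pos"])
```

```text
[-0.15388377 -0.08140262 -0.15292108] [0.54542156 0.1514247  0.01000551]
```

View pics/w6.png

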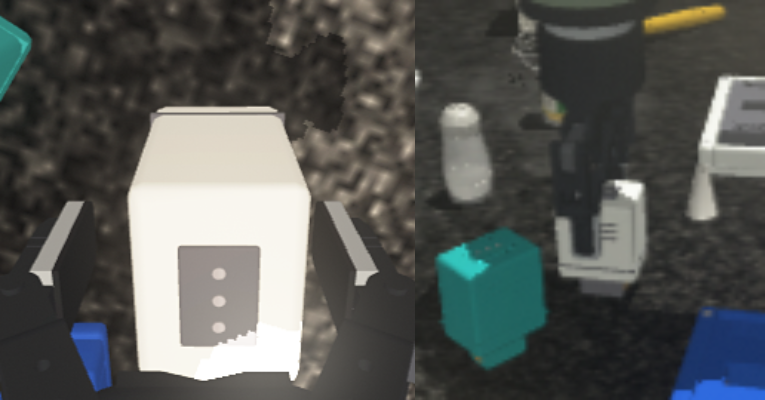

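The fingers now straddle the case at mid-height. The battery looks slightly toward tool +z, so I'll check that in numbers.

Run:
```python
from h import *
a=snapshot("wrist");c=cam(a);print(a["cx"],a["cy"])
g=cv2.cvtColor(a["pixels"],cv2.COLOR_BGR2GRAY).astype(int)
for r in(260,268,276,285): 
    row=g[r]; d=np.abs(row[2:]-row[:-2]); print(r,[int(i+1) for i in np.where(d>45)[0] if 180<i<420])
s=state()
def px(u,v,z):return s["tool_rot"].T@(ray(c,(u,v),z)-s["tcp_pos"])*100
for u,v in((180+131/1.482,120+185/1.482),(180+308/1.482,120+185/1.482)): print(px(u,v,.088))
for u,v in((180+152/1.482,120+113/1.482),(180+285/1.482,120+113/1.482)): print(px(u,v,.022))
```

```text
317.1510864494589 197.40347456282896
260 [222, 223, 234, 235, 267, 268, 269, 390, 391, 392, 400, 401, 412]
268 [218, 219, 230, 231, 268, 269, 270, 389, 390, 391, 403, 404, 416, 417]
276 [213, 214, 215, 226, 227, 268, 269, 270, 389, 390, 407, 408, 420]
285 [208, 209, 222, 223, 269, 270, 271, 303, 304, 356, 388, 389, 390, 411, 412, 413]
[-3.0106844  -7.7962433  -1.80826785]
[-3.01124909 -7.79662525  2.31314109]
[-2.5673789  -1.19631197 -1.98050184]
[-2.5681884  -1.19675839  2.83697731]
```

Battery centre is about 3 mm toward tool +z, so correct that and close.

Call:
{"op": "servo_tool", "data": {"deltas": [[[0, 0, 0, 0, 0, 0.3, 0.8], [0, 0, 0, 0, 0, 0, 0.7], [0, 0, 0, 0, 0, 0, 0.6], [0, 0, 0, 0, 0, 0, 0.5], [0, 0, 0, 0, 0, 0, 0.4], [0, 0, 0, 0, 0, 0, 0.2], [0, 0, 0, 0, 0, 0, 0], [0, 0, 0, 0, 0, 0, 0]]], "newtons": 40}}

```text
time: 9.07
tcp_pos: [0.5463, 0.1486, 0.01]
tool_rot: [[-0.956, 0.0, 0.294], [-0.294, 0.0, -0.956], [-0.0, -1.0, -0.0]]
force: [0.9, -1.4, 3.1]
opening: 0.51
```

Held at opening 0.51 (43 mm, which is right for the case). Lift and carry over the dock, turning 3.4°.

Call:
{"op": "servo_tool", "data": {"deltas": [[[0, 0, 0, 0, -1.5, 0, 0], [0, 0, 0, 0, -3, 0, 0], [0, 0, 0, 0, -3, 0, 0], [0, 0, 0, 0.5, -1.5, 1.7, 0], [0, 0, 0, 1.2, 0, 4.5, 0], [0, 0, 0, 1.3, 0, 4.6, 0], [0, 0, 0, 1.3, 0, 4.6, 0], [0, 0, 0, 1.3, 0, 4.6, 0], [0, 0, 0, 1.2, 0, 4.5, 0], [0, 0, 0, 0.8, 0, 3, 0], [0, 0, 0, 0.4, 0, 1.7, 0], [0, -0.06, 0, 0, 0, 0, 0]]]}}

```text
time: 10.58
tcp_pos: [0.5553, -0.1555, 0.0999]
tool_rot: [[-0.937, -0.0, 0.351], [-0.351, -0.0, -0.937], [0.001, -1.0, 0.0]]
force: [0.3, 0.9, -1.6]
opening: 0.511
```

Call:
{"op": "servo_tool", "data": {"deltas": [[[0, 0, 0, 0, 0, 0, 0]]]}}

```text
time: 10.7
tcp_pos: [0.5556, -0.1538, 0.0999]
tool_rot: [[-0.936, -0.0, 0.351], [-0.351, 0.001, -0.936], [0.0, -1.0, -0.001]]
force: [0.7, -0.0, -1.6]
opening: 0.51
```

Run:
```python
from h import *
import pickle
s=state();a=snapshot("wrist"); cv2.imwrite("pics/w7.png",a["pixels"]); c=cam(a); pickle.dump(c,open("w7.pkl","wb"))
R=s["tool_rot"];print(s["time"],s["tcp_pos"],s["opening"],s["force"],"z",np.degrees(np.arctan2(R[1,2],R[0,2])))
for y in range(-20,21,10):
    a_=np.radians(20.5); p=[.5556-.001*y*np.sin(a_),-.154+.001*y*np.cos(a_),.036]; print(y,proj(c,p).round())
b=a["pixels"][80:360,160:500]; cv2.imwrite("pics/w7c.png",cv2.resize(b,(780,600)[:1]+(598,) if 0 else (726,598),interpolation=cv2.INTER_CUBIC))
```

```text
10.7 [ 0.55556469 -0.15383576  0.09989977] 0.5100574247052562 [ 0.73041442 -0.01473814 -1.58337622] z -69.43731872524526
-20 [345. 197.]
-10 [332. 197.]
0 [319. 197.]
10 [306. 197.]
20 [293. 197.]
```

View pics/w7c.png

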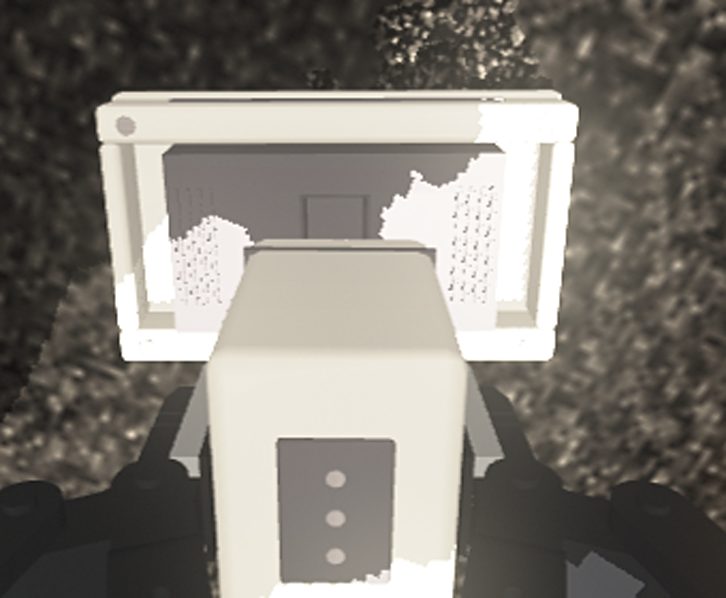

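Run:
```python
from h import *
import pickle
c=pickle.load(open("w7.pkl","rb"));s=state();R=s["tool_rot"];t=s["tcp_pos"]
f=lambda x,y,z:(R.T@(ray(c,((x+.5)/2.135+159.5,(y+.5)/2.135+79.5),z)-t)*100).round(2)
print("hole +x mouth edge L,R",f(302,194,.036),f(369,194,.036))
print("hole inner edge",f(307,199,.036),f(363,199,.036))
print("dock outer +x top edge", f(98,103,.03),f(579,103,.03),"-x top edge",f(121,358,.03),f(553,360,.03))
print("case bottom +x",f(246,249,.112),f(436,250,.112)); print("case top +x",f(210,357,.178),f(467,357,.178),"panel",f(277,438,.179),f(394,440,.179),f(393,580,.179),f(280,582,.179))
```

```text
hole +x mouth edge L,R [-2.08  6.39 -1.33] [-2.08  6.39  1.04]
hole inner edge [-1.9   6.39 -1.16] [-1.9   6.39  0.83]
dock outer +x top edge [-5.19  6.99 -8.42] [-5.19  6.98  8.34] -x top edge [ 4.7   7.   -8.58] [4.78 6.99 8.41]
case bottom +x [-2.57 -1.21 -2.39] [-2.55 -1.21  2.39]
case top +x [-2.94 -7.81 -2.17] [-2.95 -7.81  1.99] panel [-1.49 -7.91 -1.11] [-1.45 -7.91  0.84] [ 1.48 -7.91  0.9 ] [ 1.52 -7.91 -1.14]
```

Hole centre relative to the tool is about (x -0.12, z -0.15) cm and the battery's is about (0, -0.07). So shift x -0.1 and z -0.1, lower to just above the block, then feel.

Call:
{"op": "servo_tool", "data": {"deltas": [[[0, 0, 0, -0.1, 1, -0.1, 0], [0, 0, 0, 0, 1.5, 0, 0], [0, 0, 0, 0, 1.2, 0, 0], [0, 0, 0, 0, 0.8, 0, 0], [0, 0, 0, 0, 0.4, 0, 0], [0, 0, 0, 0, 0, 0, 0]]]}}

```text
time: 11.5
tcp_pos: [0.5563, -0.1528, 0.0508]
tool_rot: [[-0.936, -0.0, 0.351], [-0.351, 0.0, -0.936], [0.0, -1.0, -0.0]]
force: [0.0, -0.2, -2.4]
opening: 0.511
```

Call:
{"op": "servo_tool", "data": {"deltas": [[[0, 0, 0, 0, 0.2, 0, 0], [0, 0, 0, 0, 0.2, 0, 0], [0, 0, 0, 0, 0.2, 0, 0], [0, 0, 0, 0, 0.1, 0, 0], [0, 0, 0, 0, 0, 0, 0]]]}}

```text
time: 12.12
tcp_pos: [0.5563, -0.1528, 0.0438]
tool_rot: [[-0.936, -0.0, 0.351], [-0.351, 0.0, -0.936], [0.0, -1.0, -0.0]]
force: [-0.7, 0.1, -1.5]
opening: 0.511
```

The plug end is already below the block's top with no contact force. Continue softly.

Call:
{"op": "servo_tool", "data": {"deltas": [[[0, 0, 0, 0, 0.2, 0, 0], [0, 0, 0, 0, 0.2, 0, 0], [0, 0, 0, 0, 0.2, 0, 0], [0, 0, 0, 0, 0, 0, 0]]]}}

```text
time: 12.62
tcp_pos: [0.5562, -0.1527, 0.0377]
tool_rot: [[-0.936, -0.0, 0.351], [-0.351, 0.0, -0.936], [0.0, -1.0, -0.0]]
force: [-0.6, 0.4, -2.1]
opening: 0.512
```

Call:
{"op": "servo_tool", "data": {"deltas": [[[0, 0, 0, 0, 0.2, 0, 0], [0, 0, 0, 0, 0.2, 0, 0], [0, 0, 0, 0, 0.2, 0, 0], [0, 0, 0, 0, 0.2, 0, 0], [0, 0, 0, 0, 0.2, 0, 0], [0, 0, 0, 0, 0.1, 0, 0], [0, 0, 0, 0, 0, 0, 0]]]}}

```text
time: 13.5
tcp_pos: [0.5563, -0.1527, 0.0268]
tool_rot: [[-0.936, -0.0, 0.351], [-0.351, 0.0, -0.936], [0.0, -1.0, -0.0]]
force: [0.4, 1.4, -3.4]
opening: 0.511
```

Call:
{"op": "servo_tool", "data": {"deltas": [[[0, 0, 0, 0, 0.1, 0, 0], [0, 0, 0, 0, 0.1, 0, 0], [0, 0, 0, 0, 0.1, 0, 0], [0, 0, 0, 0, 0, 0, 0]]]}}

```text
time: 14.0
tcp_pos: [0.5565, -0.1529, 0.024]
tool_rot: [[-0.936, 0.0, 0.351], [-0.351, -0.0, -0.936], [-0.0, -1.0, 0.0]]
force: [-0.4, 0.6, 0.7]
opening: 0.507
```

Force is just starting to reverse at 0.024, the expected height. Press a little more to confirm seating.

Call:
{"op": "servo_tool", "data": {"deltas": [[[0, 0, 0, 0, 0.1, 0, 0], [0, 0, 0, 0, 0.1, 0, 0], [0, 0, 0, 0, 0, 0, 0]]]}}

```text
time: 14.38
tcp_pos: [0.5568, -0.1535, 0.0233]
tool_rot: [[-0.937, 0.002, 0.35], [-0.35, -0.001, -0.937], [-0.001, -1.0, 0.001]]
force: [-5.5, -0.2, 27.1]
opening: 0.509
```

Firm stop at the expected height: seated. Ease off, open and withdraw.

Call:
{"op": "servo_tool", "data": {"deltas": [[[0, 0, 0, 0, -0.15, 0, 0], [0, 0, 0, 0, 0, 0, 0.55], [0, 0, 0, 0, 0, 0, 0.65], [0, 0, 0, 0, 0, 0, 0.8], [0, 0, 0, 0, 0, 0, 0.8], [0, 0, 0, 0, -2, 0, 0.8], [0, 0, 0, 0, -3, 0, 0.9], [0, 0, 0, 0, -4, 0, 1], [0, 0, 0, 0, -4, 0, 1], [0, 0, 0, 0, -2, 0, 1], [0, 0, 0, 0, 0, 0, 1]]]}}

```text
time: 15.75
tcp_pos: [0.5569, -0.1529, 0.1745]
tool_rot: [[-0.936, 0.002, 0.351], [-0.351, -0.0, -0.936], [-0.002, -1.0, 0.001]]
force: [-0.1, 0.1, -0.5]
opening: 0.999
```

Run:
```python
from h import *
a=snapshot("wrist");w=cam(a);cs=snapshot("scene");c=cam(cs)
A=a["pixels"][60:260,200:430].copy();B=cs["pixels"][130:230,240:380].copy()
# predicted case edges if home: dock axes 20.5 deg
th=np.radians(20.55);x=np.array([np.cos(th),np.sin(th),0]);y=np.array([-x[1],x[0],0])
for z in(.036,.102):
  for i in(-1,1):
    for j in(-1,1):
      p=np.array([.5565,-.153,z])+i*.03*x+j*.022*y; u=proj(w,p);cv2.circle(A,tuple(int(round(v)) for v in u-[200,60]),1,(0,0,255),-1)
      u=proj(c,p);cv2.circle(B,tuple(int(round(v)) for v in u-[240,130]),0,(0,0,255),-1)
cv2.imwrite("pics/fin.png",np.hstack([cv2.resize(A,(440,383),interpolation=cv2.INTER_CUBIC),cv2.resize(B,(340,383),interpolation=cv2.INTER_NEAREST)])); print(state()["force"],state()["time"],state()["tcp_pos"])
```

```text
[ 0.02550484 -0.52275486 -0.26697989] 15.85 [ 0.55609036 -0.15273711  0.17277082]
```

View pics/fin.png

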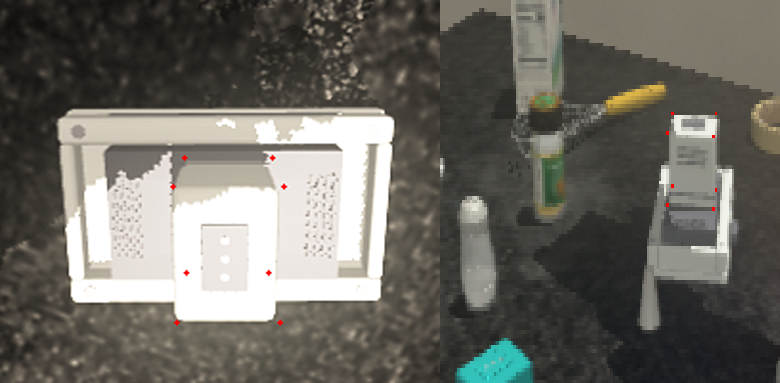

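The last picture shows the battery upright in the white dock. Its case outline lies on the predicted home corners in both views, to 1–2 mm, and the fingers are clear. Handing in.

```bash
python3 -c "
from plant import *
print(sign_off())"
```

```text
the job is handed in; nothing more can be done
None
```

The white battery is plugged fully home in the white dock, released, and the arm is clear above it. I handed the job in at about 16 s of robot time.

- **First grasp failed:** one finger rode onto the battery's top, pressed with about 36–38 N and tipped it about 7°. It rocked back upright when I eased off. The camera pictures put the finger ends about 40–50 mm behind the reported TCP, which disagrees with the description. I allowed for that offset, and the second grasp held at 43 mm.
- **Insertion:** the plug entered the hole at the first try, with almost no contact force on the way down. It met a firm stop at the expected home height, where I pressed with 27 N.
- **Last checks:** after release, the case outline matched the predicted home pose to about 1–2 mm in the wrist and scene views. The wrist force was near zero. The nozzle, shaker, vanilla jar and turquoise pack looked unmoved, though I judged that by eye from partial views and did not measure it.

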